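Gauge the waiting brazed piece

TASK

Two brazed test pieces, one copper and one brass, sit on tilting stands; the yellow tag lies in the tray of the stand whose piece still has to be measured (green means done). Take the orange probe out of its holder and hold it square to that piece's sloping plate, tip inside the white ring, pressed lightly so that the sprung white tip is about half way in; finish while still holding it there. Do not touch the other piece with the probe, do not shift either plate, and leave the tags, the flux jar and the spanner where they are.

Things in the scene. Friction and masses are not known exactly. Their poses are not given: they have to be found in the camera images.
- probe: Hand probe upright in the holder, 0.13 to 0.25 kg. Origin under its black collar (34 mm diameter, 6 mm thick); z along its axis towards the handle. Orange handle 26 x 26 mm, sides along x and y, z = 6 to 70 mm: grip at z = 40 mm. Below the collar a steel barrel, 18 mm diameter, to z = -45 mm, then the white sprung tip, 10 mm diameter, flat-ended, to z = -65 mm
- probe_tip (a point): Centre of the flat end of the sprung tip, 65 mm below the probe's origin with the tip out, up to 12 mm nearer when pressed in; z along the probe's axis towards the handle
- plunger (a joint): How far the sprung tip is pressed into the barrel, m: 0 out, 0.012 fully in. The spring pushes with 0.8 N when out plus 0.4 N per mm, so about 3.2 N half way in
- holder: Grey plastic block 66 x 66 x 80 mm, fixed to the bench, origin under its centre, with a hole of 24 mm diameter down its middle. The probe's barrel hangs in it, with the collar resting on the block's top face (80 mm above the bench); the tip touches nothing
- copper_stand: Tilting positioner carrying the copper piece, fixed to the bench, blue steel; origin under the hinge line at bench height, x towards the tag tray. Base 120 x 116 mm, 12 mm thick, two cheeks 84 mm high at y = +-50 to 57 mm, a tongue to x = 131 mm with a square tray, rim 6 mm. Hinge along y, 70 mm above the bench
- brass_stand: Tilting positioner carrying the brass piece, fixed to the bench, blue steel; origin under the hinge line at bench height, x towards the tag tray. Base 120 x 116 mm, 12 mm thick, two cheeks 84 mm high at y = +-50 to 57 mm, a tongue to x = 131 mm with a square tray, rim 6 mm. Hinge along y, 70 mm above the bench
- copper_plate: Copper test plate, 100 x 90 x 8 mm, origin on the hinge line, 12 mm below the top face; z is the top face's normal, x runs up the slope. Tilted 6 to 25 degrees to face the robot's side, differing from start to start; the hinge is stiff and must not be turned. A tube stub (22 mm diameter, 34 mm tall, 32 mm across at its foot) stands on the face at x = 30 mm, y = 0
- brass_plate: Brass test plate, 100 x 90 x 8 mm, origin on the hinge line, 12 mm below the top face; z is the top face's normal, x runs up the slope. Tilted 6 to 25 degrees to face the robot's side, differing from start to start; the hinge is stiff and must not be turned. A tube stub (22 mm diameter, 34 mm tall, 32 mm across at its foot) stands on the face at x = 30 mm, y = 0
- copper_spot (a point): Marked spot on the top face of the copper plate: a small black dot in the middle of a white painted ring, 26 mm inner and 34 mm outer diameter. Point on the face at the dot; z is the outward normal of the plate, x up the slope; the stub's axis is 48 mm away along +x
- brass_spot (a point): Marked spot on the top face of the brass plate: a small black dot in the middle of a white painted ring, 26 mm inner and 34 mm outer diameter. Point on the face at the dot; z is the outward normal of the plate, x up the slope; the stub's axis is 48 mm away along +x
- copper_tray (a point): Centre of the floor of the tag tray on the far side of the copper stand, 100 mm from the stand's origin along its x, 12 mm above the bench; a tag lies in it, centred within a few mm
- brass_tray (a point): Centre of the floor of the tag tray on the far side of the brass stand, 100 mm from the stand's origin along its x, 12 mm above the bench; a tag lies in it, centred within a few mm
- yellow_tag: Flat round yellow plastic tag, 40 mm diameter, 9 mm thick, lying in one of the two trays; origin under its centre. It marks the piece in whose stand it lies as waiting to be measured
- green_tag: Flat round green plastic tag, 40 mm diameter, 9 mm thick, lying in one of the two trays; origin under its centre. It marks the piece in whose stand it lies as already done
- flux_jar: Closed jar, 50 mm diameter, 60 mm high, standing on the bench near the robot's left; origin under its centre. Not part of the job
- spanner: Steel spanner lying flat on the bench near the robot's right, about 180 mm long along its x. Not part of the job
There are look-alikes about, which are no part of the job. What is shaped like the probe but blue is not meant.

How it is judged:
On the way:
1. the probe is lifted out of its holder (z of probe_tip in the frame of holder above 0.085 m), for 0.1 s.
At the end, for the whole second after the job is handed in: Through the last second the gripper holds the probe still, out of its holder, on the plate of the stand whose tray has the yellow tag: tip within 9 mm of the spot's centre, probe axis within 0.14 rad (8 degrees) of the plate's normal, pushing with 0.5 to 8 N, sprung tip 2 to 10 mm in (((horizontal distance between yellow_tag and copper_tray below 0.04 m and distance between probe_tip and copper_spot below 0.009 m and angle between the z axis of probe_tip and the z axis of copper_spot, either way round below 0.14 rad and contact force between probe and copper_plate between 0.5 and 8 N) or (horizontal distance between yellow_tag and brass_tray below 0.04 m and distance between probe_tip and brass_spot below 0.009 m and angle between the z axis of probe_tip and the z axis of brass_spot, either way round below 0.14 rad and contact force between probe and brass_plate between 0.5 and 8 N)) and value of joint plunger between 0.002 and 0.01 m and contact force between the fingers and probe above 2 N and contact force between probe and holder below 0.2 N and linear speed of probe below 0.02 m/s); the arm keeps its last pose, push and grip.
It fails at once if the probe touches the other piece ((not (horizontal distance between yellow_tag and copper_tray below 0.04 m) and contact force between probe and copper_plate above 0.3 N) or (not (horizontal distance between yellow_tag and brass_tray below 0.04 m) and contact force between probe and brass_plate above 0.3 N)).
It fails at once if the probe is pushed hard (over 20 N) onto a plate (contact force between probe and copper_plate above 20 N or contact force between probe and brass_plate above 20 N).
It fails at once if a plate's tilt is shifted (distance of any of copper_spot, brass_spot from where it was at the start of the episode above 0.006 m).
It fails at once if a tag, the jar or the spanner is moved (distance of any of yellow_tag, green_tag, flux_jar, spanner from where it was at the start of the episode above 0.02 m).
It also fails if it takes over 42 s, if anything falls off the work surface, if the arm or the gripper's body presses on something with over 40 N, if the wrist force passes 120 N, or if a joint passes its speed limit or range.

ROBOT

A 6-joint arm with a two-finger parallel gripper is mounted at the origin on the work surface. World frame = base frame: x ahead of the robot, y to its left, z up, the work surface at z = 0. Lengths are in m, angles in rad, forces in N, time in s.
With the tool pointing down it reaches from about 0.35 to 0.975 m from the base axis. Payload 17.4 kg.
Tool frame: the origin (TCP) lies between the finger pads; the fingertips stand 25 mm ahead of it and the grasp point (between the pads) lies 6 mm ahead of it; z points along the fingers, y is the direction in which the jaws open and shut (so a half turn about z gives the same grasp; the last joint's range is limited). The gripper opens to 85 mm and grips with 20 to 120 N. Pads are 22 mm wide; open, the fingers measure 114 mm over their backs; the gripper's body (76 mm by 85 mm) begins 54 mm behind the grasp point. The pads swing forward as they close: fully open they stand 13 mm farther back than shut.
Start: joints at [-0.038, 0.116, 1.442, -0, 1.584, -0.038], TCP at [0.675, -0, 0.256] pointing down, gripper open.
Joint ranges: [-2.83, 2.83], [-0.83, 2.19], [0.07, 2.5], [-1.14, 4.28], [0.01, 3], [-2.97, 2.97]. Speed limits (rad/s): [1.89, 1.89, 2.22, 3.14, 3.14, 3.14].

INTERFACE

Orientations are given as [roll, pitch, yaw] about the fixed x, y, z axes, in that order (R = Rz(yaw) Ry(pitch) Rx(roll)).
In Python, from bench import sensors, eyes, ticket gives the robot as it stands.
- The arm moves only by the shell command python3 -m crank 'ROWS' [FORCE]. ROWS is JSON, a list of rows, each a list of 7 numbers: the shift along the tool's x, y, z in mm, then the turn, a rotation vector about the tool's x, y, z in rad, then the finger opening in mm, from 0 to 85.4. In form: [[dx, dy, dz, wx, wy, wz, gripper], ...]. A call has 1 to 20 rows; each row is the pose to reach, as a shift and turn from the pose measured when the call began, along the tool's axes at that moment; what a row does not reach only later rows make up. A row lasts 1/10 s, in which the tool goes at most 50 mm and 8.59 degrees, less where a joint would pass 70% of its speed; a pose out of reach is approached as far as the arm can. A call with a gripper value outside its range is refused whole. The fingers move at their own pace and stop on an object; FORCE is the grip in N (left out, the last holds). Time passes only in rows, so rows that repeat a pose let the fingers close. It gives the time, the measured TCP pose, the force and the opening at its end, in the units of the state.
- sensors.observe(): the state, without advancing time (a new reading comes with each control period).
- eyes.grab_frame(name): name is "scene" or "side" or "wrist"; returns the picture (400x640x3 uint8, blue, green, red); there is no depth.
- eyes.camera_model(name): a dict with "mtx" (3x3 intrinsics, pixels), "dist_coeffs" ([k1, k2, p1, p2, k3] as OpenCV has them; the pictures are not rectified), "world_from_camera" (4x4, takes a point from camera to world coordinates). Camera axes: x right, y up, looking along -z (the intrinsics and any distortion apply to the point x, -y, -z); pixel columns grow to the right and rows downward; lengths in m; the calibration is good to about 2 mm. A picture is of the moment at which its call begins: read the wrist's pose just before it. camera_model takes no time and is no camera call; for the wrist camera it gives the pose at the moment of the call.
- ticket.sign_off(): hands the job in, once; it reports no verdict.
Trained networks look in the newest picture that a camera, given by its name, has taken for a name from the list of things; names that differ only in an ending like _2 or _b are one class to them, and where a whole thing is asked for, a point or a joint stands for the part that bears it (a point fixed in the world has none). Each returns a list of dicts, best first, with "score" (0 to 1); they miss things now and then, are a little off and sometimes report something else, mostly with a low value. They report only what shows in the picture. A call takes as long as a camera call. They do not tell look-alikes from the thing itself.
- eyes.outline_of(camera, thing): "region" (400x640 bool, what is visible of it) and "extent" ([left, top, width, height] in pixels, round what is visible of it).
- eyes.landmark_of(camera, thing): "uv" ([column, row] in pixels: a listed point, or the origin of a listed thing).
The state is a dict: "time": time; "joint_positions": joint angles; "qd": joint speeds; "effort": joint torques, N m; "tcp_pos": TCP position; "tool_rot": TCP orientation; "contact_force": force on the tool from outside, world axes, zero at the start; "moment": the same for the moment, N m; "width": opening from 0.0 (shut) to 1.0 (fully open).
Only numpy, scipy, OpenCV 4.12 (cv2) and the standard library are available. Lean on these libraries where they do the work, as an engineer would, in place of code of your own. Each camera call takes 0.05 s, during which the arm holds its last target. There are 200 camera calls.

## Working session

There is one attempt and no reset: what is moved stays moved. The work goes in short steps, Python scripts to look and compute and a shell command to move; the robot and the scene stay as the last step left them, time stands still between calls to the robot, and variables do not carry over. Pictures are saved under pics/ and viewed, about 8 in all and at most 12, crops included, and the job is handed in when it is done.

```bash
mkdir -p pics; ls
python3 - <<'E'
from bench import sensors, eyes
import cv2, numpy as np
print(sensors.observe())
a=eyes.grab_frame("scene"); b=eyes.grab_frame("side")
cv2.imwrite("pics/scene.png",a); cv2.imwrite("pics/side.png",b)
for cam in("scene","side"):
  m=eyes.camera_model(cam); print(cam,np.round(m["mtx"],1).tolist(),m["dist_coeffs"],np.round(m["world_from_camera"],3).tolist())
  for t in "probe probe_tip holder copper_spot brass_spot copper_tray brass_tray copper_stand brass_stand copper_plate brass_plate yellow_tag green_tag flux_jar spanner".split():
    print(t,[(np.round(d["uv"]).tolist(),round(d["score"],2)) for d in eyes.landmark_of(cam,t)[:3]])
print(sensors.observe()["time"])
E
```

```text
pics
{'time': 0.0, 'joint_positions': array([-3.77849080e-02,  1.16423412e-01,  1.44229196e+00,  2.14051097e-05,
        1.58397644e+00, -3.78206327e-02]), 'qd': array([-2.68165638e-04,  9.53232934e-04, -5.78045889e-05,  1.80351862e-03,
       -1.20809142e-03,  1.22888728e-03]), 'effort': array([-3.01628024e-03, -7.32023120e+01, -6.32483125e+01, -3.67824050e-04,
        6.55109907e-03, -4.52531231e-05]), 'tcp_pos': array([6.74828350e-01, 1.34147775e-05, 2.55587772e-01]), 'tool_rot': array([-3.14049510e+00, -6.29489356e-05,  1.57083229e+00]), 'contact_force': array([-0.35243182,  0.18377444,  0.40424724]), 'moment': array([ 0.00626948, -0.02506422,  0.01766132]), 'width': 1.0005393534678444}
scene [[496.1, 0.0, 327.7], [0.0, 496.1, 208.2], [0.0, 0.0, 1.0]] [-0.01277941  0.          0.          0.          0.        ] [[0.59, -0.613, 0.525, 1.122], [0.807, 0.447, -0.385, -0.441], [0.002, 0.651, 0.759, 0.945], [0.0, 0.0, 0.0, 1.0]]
probe [([388.0, 235.0], 0.66), ([342.0, 219.0], 0.56), ([217.0, 283.0], 0.53)]
probe_tip []
holder [([343.0, 242.0], 0.71)]
copper_spot [([209.0, 275.0], 0.9
[... 600 characters left out ...]
9, 0.678, 0.754], [0.014, 0.684, 0.729, 0.884], [0.0, 0.0, 0.0, 1.0]]
probe [([311.0, 202.0], 0.61), ([306.0, 145.0], 0.4)]
probe_tip []
holder [([312.0, 219.0], 0.59)]
copper_spot [([346.0, 121.0], 0.87)]
brass_spot [([316.0, 285.0], 0.79), ([262.0, 284.0], 0.61)]
copper_tray [([305.0, 146.0], 0.58), ([381.0, 170.0], 0.38)]
brass_tray [([260.0, 287.0], 0.7)]
copper_stand []
brass_stand [([307.0, 303.0], 0.9)]
copper_plate [([342.0, 126.0], 0.55), ([303.0, 302.0], 0.37)]
brass_plate [([261.0, 287.0], 0.72), ([304.0, 285.0], 0.62)]
yellow_tag [([305.0, 147.0], 0.5)]
green_tag [([313.0, 220.0], 0.7), ([262.0, 286.0], 0.54)]
flux_jar [([367.0, 285.0], 0.89)]
spanner [([384.0, 170.0], 0.71)]
1.6
```

View pics/scene.png

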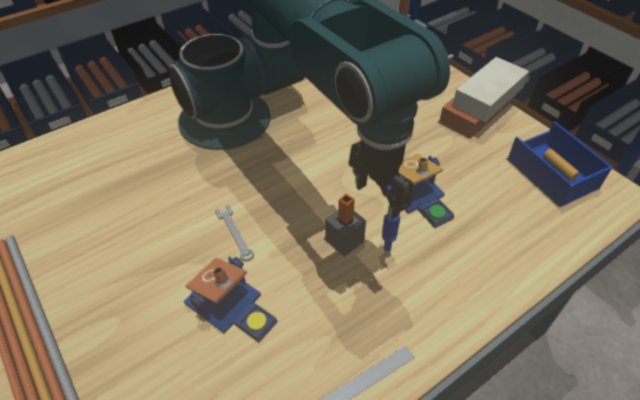

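View pics/side.png

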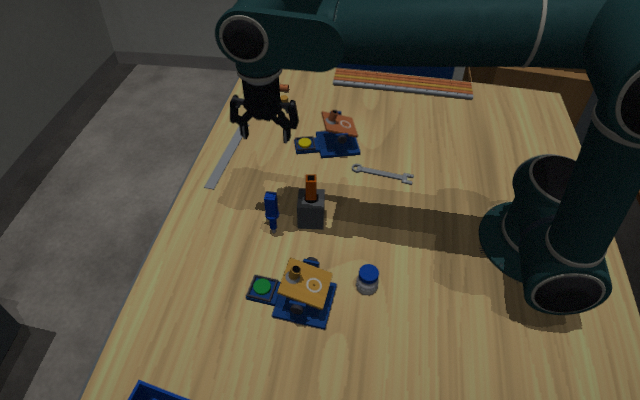

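The yellow tag is in the copper stand (scene 257,320; side 305,144) and the green one in the brass stand, so copper is the target. There are two probe-shaped things. The orange-handled one in the grey holder (scene 346,210; side 311,188) is the one meant, and the blue one (scene 390,232; side 271,205) is the look-alike.

```bash
cat > h.py <<'E'
import numpy as np, cv2
from scipy.optimize import least_squares
from scipy.spatial.transform import Rotation as R
from bench import eyes, sensors
F=np.diag([1.,-1,-1])
def proj(m,P):
    T=np.linalg.inv(m["world_from_camera"]); Rm=F@T[:3,:3]; t=F@T[:3,3]
    return cv2.projectPoints(np.asarray(P,float).reshape(-1,3),cv2.Rodrigues(Rm)[0],t,np.array(m["mtx"]),np.array(m["dist_coeffs"]))[0].reshape(-1,2)
def ray(m,uv):
    n=cv2.undistortPoints(np.array([[uv]],float),np.array(m["mtx"]),np.array(m["dist_coeffs"]))[0,0]
    W=np.array(m["world_from_camera"]); d=W[:3,:3]@np.array([n[0],-n[1],-1]); return W[:3,3],d/np.linalg.norm(d)
def atz(m,uv,z):
    o,d=ray(m,uv); return o+d*(z-o[2])/d[2]
def tri(ms,uvs):
    r=least_squares(lambda p:np.concatenate([proj(m,p)[0]-u for m,u in zip(ms,uvs)]),[.7,0,.05]); return r.x,np.abs(r.fun).max()
def stand(p): # p=x,y,yaw,tilt -> plate frame R,o ; stand x towards tray (far side), slope rises along stand x
    Rs=R.from_euler('z',p[2]); o=np.array([p[0],p[1],.07]); return Rs*R.from_euler('y',-p[3]),o,Rs
E
python3 - <<'E'
from h import *
sc,si=eyes.camera_model("scene"),eyes.camera_model("side"); ms=[sc,si]
for n,a,b in [("holder",(343,242),(312,219)),("cspot",(209,275),(346,121)),("bspot",(410,163),(316,285)),("ytag",(257,320),(305,145)),("gtag",(437,211),(262,286)),("orange",(346,210),(311,188)),("blue",(390,232),(271,205))]:
    p,e=tri(ms,[a,b]); print(n,np.round(p,3),round(e,1))
ims={c:cv2.imread(f"pics/{c}.png") for c in("scene","side")}
c1=cv2.resize(ims["scene"][165:345,175:400],None,fx=3.5,fy=3.3,interpolation=cv2.INTER_CUBIC)
cv2.imwrite("pics/c1.png",cv2.resize(ims["scene"][180:340,180:380],None,fx=3.75,fy=3.75,interpolation=cv2.INTER_CUBIC))
cv2.imwrite("pics/c2.png",cv2.resize(ims["side"][100:240,255:400],None,fx=4.2,fy=4.2,interpolation=cv2.INTER_CUBIC))
E
```

```text
holder [ 0.57   0.008 -0.005] 0.7
cspot [ 0.523 -0.307  0.081] 1.5
bspot [0.519 0.255 0.076] 0.8
ytag [ 0.636 -0.266  0.01 ] 0.1
gtag [0.644 0.241 0.018] 0.5
orange [0.572 0.011 0.113] 0.9
blue [0.662 0.062 0.09 ] 1.6
```

View pics/c1.png

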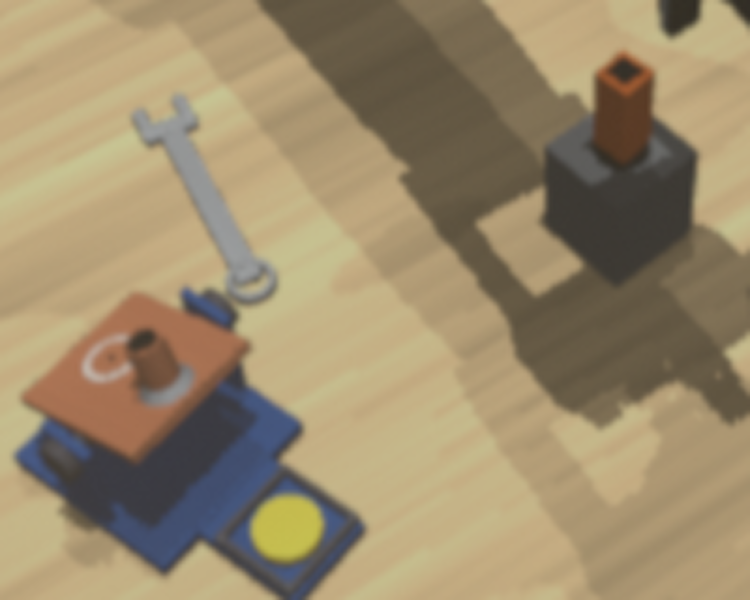

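View pics/c2.png

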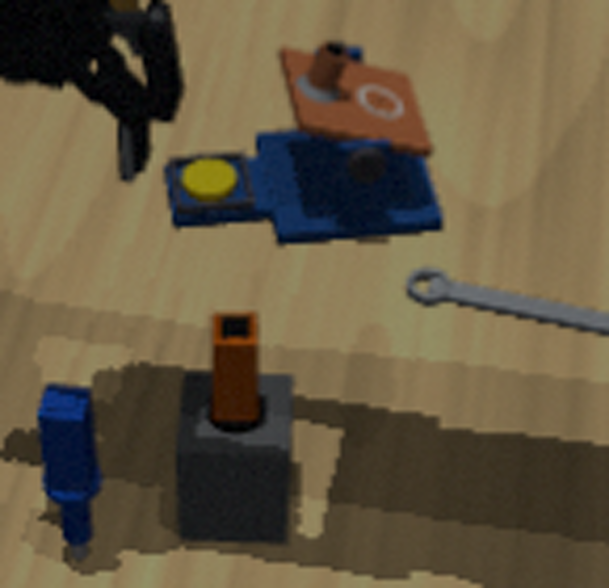

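Run:
```python
from h import *
sc,si=eyes.camera_model("scene"),eyes.camera_model("side")
A=lambda l:np.array(l)/3.75+180
B=lambda l:np.array(l)/4.2+[255,100]
pl=[(50,45,12),(50,-45,12),(-50,45,12),(-50,-45,12),(-18,0,12),(30,0,46)]
us=A([(248,345),(135,457),(135,293),(22,398),(110,358),(145,338)])
ui=B([(302,128),(281,50),(431,150),(408,75),(380,101),(334,48)])
L=np.array(pl)/1000
def f(p,full=False):
    Rp,o,Rs=stand(p); P=Rp.apply(L)+o; tg=Rs.apply([.1,0,.021])+[p[0],p[1],0]
    a=proj(sc,np.vstack([P,tg]))-np.vstack([us,A([(287,525)])]); b=proj(si,np.vstack([P,tg]))-np.vstack([ui,B([(209,178)])])
    if full: return a,b
    return np.r_[a.ravel(),b.ravel()]
for loss in("linear","soft_l1"):
    r=least_squares(f,[.54,-.3,.35,.25],loss=loss,f_scale=.7); p=r.x
    cov=np.linalg.inv(r.jac.T@r.jac)
    print("stand",np.round(p,4),"tilt deg",np.degrees(p[3]),"sd",np.sqrt(np.diag(cov)))
    print(np.round(np.hstack(f(p,True)),1).tolist())
    Rp,o,_=stand(p); print("spot",Rp.apply([-.018,0,.012])+o,"n",Rp.apply([0,0,1]))
q=np.array([(-1,-1),(-1,1),(1,1),(1,-1)])*.013
hs=A([(597,75),(625,52),(655,72),(625,95)])
q2=np.array([(1,-1),(-1,-1),(-1,1),(1,1)])*.013; hi=B([(213,313),(257,313),(257,338),(213,338)])
def g(p):
    Rz=R.from_euler('z',p[2]); w=lambda q:Rz.apply(np.c_[q,np.zeros(4)])+[p[0],p[1],.15]
    return np.r_[(proj(sc,w(q))-hs).ravel(),(proj(si,w(q2))-hi).ravel()]
r=least_squares(g,[.57,.01,0]); print("probe",r.x,np.round(r.fun.reshape(-1,2),1).tolist())
```

```text
stand [ 0.5436 -0.2976  0.3054  0.3343] tilt deg 19.154073403459687 sd [0.0007548  0.0007144  0.01151845 0.01775438]
[[0.1, -2.2, -1.6, -1.2], [-1.2, -0.7, -1.4, -1.2], [-0.3, -1.7, -0.5, -0.2], [-1.1, -0.9, -1.2, -0.7], [0.5, -0.4, -1.3, 0.0], [-0.8, 0.3, -1.2, 0.3], [-0.1, -1.0, -0.9, -0.5]]
spot [ 0.52363049 -0.30392928  0.0754297 ] n [-0.31292376 -0.09866409  0.94463968]
stand [ 0.5435 -0.2975  0.3096  0.3404] tilt deg 19.5052008906235 sd [0.00136584 0.00103111 0.01821132 0.0306852 ]
[[0.1, -2.5, -1.4, -1.2], [-1.1, -0.9, -1.4, -1.2], [-0.4, -1.6, -0.5, -0.1], [-1.0, -0.7, -1.3, -0.7], [0.6, -0.4, -1.3, 0.1], [-0.8, 0.1, -1.0, 0.3], [0.1, -1.2, -0.9, -0.4]]
spot [ 0.52356566 -0.30386602  0.07530127] n [-0.31801572 -0.1017357   0.94261119]
probe [0.57259185 0.01127749 0.16613778] [[-1.7, -1.5], [-1.0, -1.7], [-0.1, -0.8], [-0.3, -0.4], [-1.5, -1.0], [-1.0, -1.0], [-0.9, 0.8], [-1.6, 0.8]]
```

```bash
python3 -m crank '[[4,-34,0,0,0,-0.06,85],[8,-68,0,0,0,-0.12,85],[11,-102,0,0,0,-0.166,85],[11,-102,0,0,0,-0.166,85],[11,-102,0,0,0,-0.166,85],[11,-102,0,0,0,-0.166,85]]'
python3 - <<'E'
from h import *
s=sensors.observe(); print(s["time"],s["tcp_pos"],s["tool_rot"])
m=eyes.camera_model("wrist"); im=eyes.grab_frame("wrist"); cv2.imwrite("pics/w1.png",im)
print(np.round(m["world_from_camera"],3).tolist(), np.round(m["mtx"],1).tolist())
q=np.array([(-1,-1),(-1,1),(1,1),(1,-1)])*.013
for yaw in (0.166,):
  P=R.from_euler('z',yaw).apply(np.c_[q,np.zeros(4)])+[.5726,.0113,.15]; print("pred top",np.round(proj(m,P)).tolist())
for t in("probe","copper_spot","holder"): print(t,[(np.round(d["uv"]).tolist(),round(d["score"],2)) for d in eyes.landmark_of("wrist",t)[:2]])
E
```

```text
time: 2.2
tcp_pos: [0.5736, 0.0109, 0.2564]
tool_rot: [3.141, 0.0, 1.736]
contact_force: [-0.1, 0.2, 0.9]
width: 0.995
2.2 [0.57359936 0.01092875 0.25638081] [3.14132174e+00 4.81990340e-05 1.73623636e+00]
[[0.986, -0.158, -0.046, 0.562], [0.164, 0.949, 0.27, 0.079], [0.001, -0.274, 0.962, 0.375], [0.0, 0.0, 0.0, 1.0]] [[300.6, 0.0, 320.0], [0.0, 300.6, 199.3], [0.0, 0.0, 1.0]]
pred top [[303.0, 221.0], [302.0, 189.0], [336.0, 189.0], [336.0, 221.0]]
probe [([320.0, 184.0], 0.91), ([410.0, 139.0], 0.75)]
copper_spot [([318.0, 185.0], 0.42)]
holder [([319.0, 168.0], 0.8)]
```

View pics/w1.png

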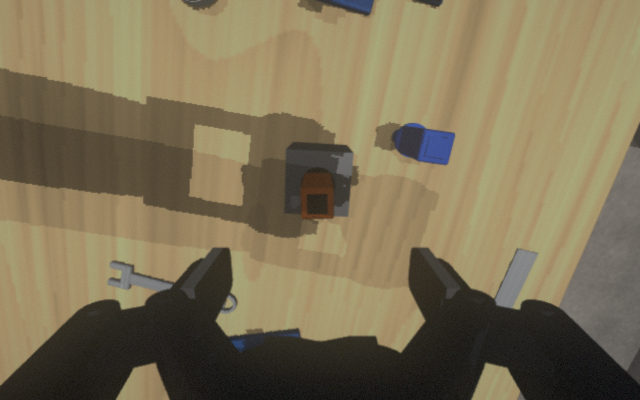

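The wrist view shows the orange handle top at about (318,204), against a predicted (319,205). Its sides line up with the jaws, so I go down and grip.

```bash
python3 -m crank '[[0,-1,40,0,0,0,85],[0,-1,80,0,0,0,85],[0,-1,115,0,0,0,85],[0,-1,130,0,0,0,85],[0,-1,130,0,0,0,85],[0,-1,130,0,0,0,20],[0,-1,130,0,0,0,20],[0,-1,130,0,0,0,20],[0,-1,130,0,0,0,20],[0,-1,130,0,0,0,20],[0,-1,130,0,0,0,20],[0,-1,130,0,0,0,20]]' 60
```

```text
time: 3.6
tcp_pos: [0.5728, 0.0107, 0.1269]
tool_rot: [3.141, 0.0, 1.737]
contact_force: [-1.9, 0.3, 6.4]
width: 0.298
```

```bash
python3 -m crank '[[0,0,-15,0,0,0,15],[0,0,-40,0,0,0,15],[0,0,-80,0,0,0,15],[0,0,-120,0,0,0,15],[0,0,-150,0,0,0,15],[0,0,-150,0,0,0,15],[0,0,-150,0,0,0,15]]'
python3 - <<'E'
from h import *
s=sensors.observe(); print(s["time"],s["tcp_pos"],s["tool_rot"],s["contact_force"],s["moment"])
ims=[eyes.grab_frame("side"),eyes.grab_frame("scene")]
T=R.from_euler('xyz',s["tool_rot"])
for c,im in zip(("side","scene"),ims):
  m=eyes.camera_model(c); cv2.imwrite(f"pics/{c}2.png",im)
  P=T.apply([[0,0,.006+d] for d in (-.03,.034,.04,.085,.105)])+s["tcp_pos"]; uv=proj(m,P); print(c,np.round(uv,1).tolist())
  u,v=uv[2].astype(int); x0,y0=u-40,v-50
  cv2.imwrite(f"pics/c_{c}.png",cv2.resize(im[y0:y0+100,x0:x0+80],None,fx=5,fy=5,interpolation=cv2.INTER_CUBIC)); print("off",x0,y0)
a,b=cv2.imread("pics/c_side.png"),cv2.imread("pics/c_scene.png"); cv2.imwrite("pics/c3.png",np.hstack([a,b]))
E
```

```text
time: 4.3
tcp_pos: [0.5726, 0.0107, 0.2776]
tool_rot: [3.14, 0.0, 1.737]
contact_force: [-0.4, 0.3, -2.7]
width: 0.295
4.3 [0.5726209  0.01073388 0.27763312] [3.14004802e+00 3.18696711e-04 1.73650767e+00] [-0.43190861  0.3045776  -2.69676313] [0.01713223 0.00693061 0.01368143]
side [[309.5, 125.9], [309.5, 148.9], [309.5, 150.9], [309.6, 165.8], [309.6, 172.1]]
off 269 100
scene [[348.1, 145.9], [347.1, 169.7], [347.0, 171.8], [346.4, 187.0], [346.1, 193.4]]
off 307 121
```

View pics/c3.png

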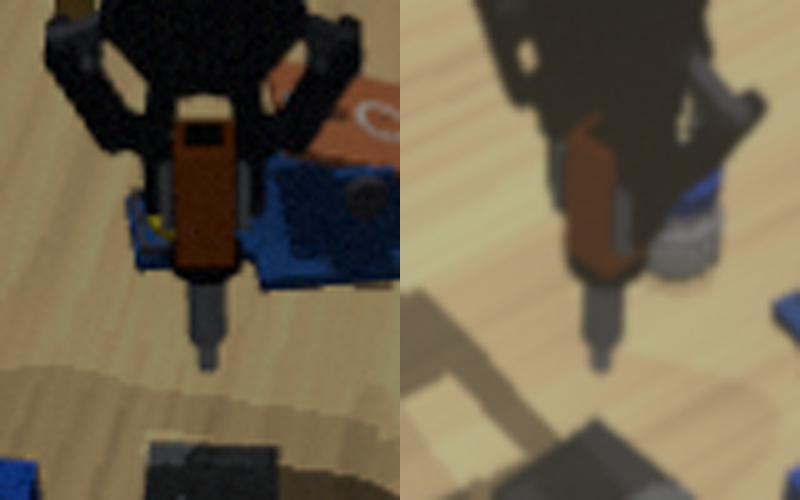

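```bash
cat >> h.py <<'E'
def goal(spot,n,off,L=.112,yaw=0):
    s=sensors.observe(); T=R.from_euler('xyz',s["tool_rot"]); z=T.apply([0,0,1]); n=np.array(n)/np.linalg.norm(n)
    ax=np.cross(z,-n); a=np.arctan2(np.linalg.norm(ax),z@-n); w=ax/max(np.linalg.norm(ax),1e-9)*a
    p=np.array(spot)+n*(off+L); return np.round(T.inv().apply(p-s["tcp_pos"])*1000,1), np.round(T.inv().apply(w),3), p
E
python3 - <<'E'
from h import *
for off in(.06,.02): print(goal([.5236,-.3039,.0754],[-.315,-.100,.944],off))
E
```

```text
(array([-310.3, -156.1,   38.1]), array([-0.334,  0.047, -0.   ]), array([ 0.46942978, -0.3210969 ,  0.2377387 ]))
(array([-308.5, -143. ,   75.9]), array([-0.334,  0.047, -0.   ]), array([ 0.4820275 , -0.31709762,  0.19998551]))
```

```bash
python3 -m crank '[[-34,-17,0,-0.03,0.005,0,15],[-70,-34,0,-0.07,0.01,0,15],[-106,-52,0,-0.11,0.015,0,15],[-142,-70,3,-0.15,0.02,0,15],[-178,-88,8,-0.19,0.026,0,15],[-214,-106,14,-0.23,0.032,0,15],[-250,-124,20,-0.27,0.038,0,15],[-282,-140,28,-0.3,0.043,0,15],[-302,-152,35,-0.325,0.046,0,15],[-310,-156,38,-0.334,0.047,0,15],[-310,-156,38,-0.334,0.047,0,15],[-310,-156,38,-0.334,0.047,0,15],[-310,-156,38,-0.334,0.047,0,15],[-310,-156,38,-0.334,0.047,0,15]]'
python3 - <<'E'
from h import *
s=sensors.observe(); T=R.from_euler('xyz',s["tool_rot"]); print(s["tcp_pos"],T.apply([0,0,1]),s["contact_force"])
m=eyes.camera_model("wrist"); im=eyes.grab_frame("wrist"); cv2.imwrite("pics/w2.png",im)
np.savez("w2.npz",W=m["world_from_camera"],mtx=m["mtx"],d=m["dist_coeffs"])
print("tip pred",proj(m,T.apply([[0,0,.112]])+s["tcp_pos"]).round(1))
p=[.5435,-.2976,.3054,.3343]; Rp,o,Rs=stand(p)
L=np.array([(50,45,12),(50,-45,12),(-50,45,12),(-50,-45,12),(-18,0,12),(30,0,46)])/1000
print("pred",proj(m,Rp.apply(L)+o).round(1).tolist())
print([(d["uv"],d["score"]) for t in("copper_spot","probe_tip") for d in eyes.landmark_of("wrist",t)[:2]])
E
```

```text
time: 5.8
tcp_pos: [0.4701, -0.3198, 0.2383]
tool_rot: [2.808, -0.046, 1.746]
contact_force: [-0.2, 0.4, -2.2]
width: 0.301
[ 0.470093   -0.31982143  0.23830066] [ 0.31465324  0.09966264 -0.94396011] [-0.20233482  0.373515   -2.22671032]
tip pred [[320.  203.8]]
pred [[383.4, 132.1], [390.5, 220.7], [279.4, 146.8], [294.5, 233.3], [319.0, 187.5], [372.9, 189.2]]
[([314.6, 187.3], 0.77)]
```

View pics/w2.png

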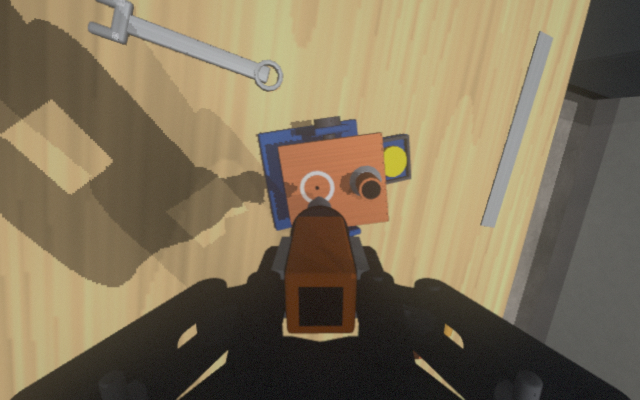

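```bash
python3 -m crank '[[0,0,20,0,0,0,15],[0,0,40,0,0,0,15],[0,0,48,0,0,0,15],[0,0,48,0,0,0,15],[0,0,48,0,0,0,15],[0,0,48,0,0,0,15]]'
python3 - <<'E'
from h import *
s=sensors.observe(); T=R.from_euler('xyz',s["tool_rot"]); print(s["tcp_pos"],T.apply([0,0,1]),s["contact_force"])
out=[]
p=[.5435,-.2976,.3054,.3343]; Rp,o,Rs=stand(p)
for c in("wrist","side","scene"):
  m=eyes.camera_model(c); im=eyes.grab_frame(c)
  t=proj(m,T.apply([[0,0,.112]])+s["tcp_pos"])[0]; d=proj(m,Rp.apply([[-.018,0,.012]])+o)[0]
  x0,y0=int(d[0])-32,int(d[1])-48; print(c,"off",x0,y0,"tip",((t-[x0,y0])*4).round(),"spot",((d-[x0,y0])*4).round())
  out.append(cv2.resize(im[y0:y0+80,x0:x0+65],None,fx=4,fy=4,interpolation=cv2.INTER_CUBIC))
cv2.imwrite("pics/c4.png",np.hstack(out))
E
```

```text
time: 6.55
tcp_pos: [0.485, -0.3158, 0.194]
tool_rot: [2.807, -0.045, 1.745]
contact_force: [0.7, -0.4, -1.3]
width: 0.296
[ 0.48502888 -0.31576056  0.19398812] [ 0.31560646  0.09867964 -0.94374514] [ 0.68746098 -0.39419656 -1.28643785]
wrist off 286 151 tip [136. 211.] spot [130. 195.]
side off 312 76 tip [134. 178.] spot [129. 192.]
scene off 177 226 tip [123. 179.] spot [131. 196.]
```

View pics/c4.png

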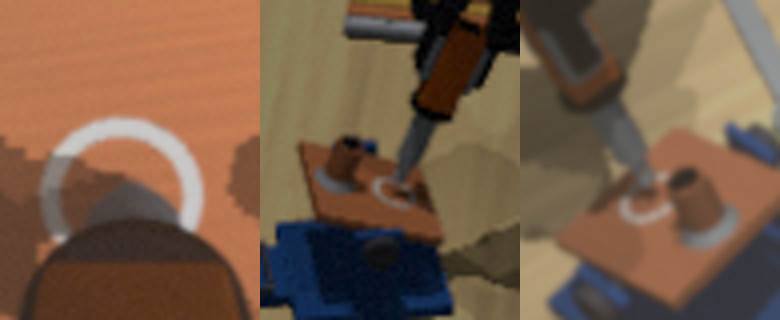

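```bash
python3 -m crank '[[0,-1,1,0,0,0,15],[0,-1,3,0,0,0,15],[0,-1,5,0,0,0,15],[0,-1,5,0,0,0,15],[0,-1,5,0,0,0,15],[0,-1,5,0,0,0,15]]'
python3 -m crank '[[0,0,1,0,0,0,15],[0,0,3,0,0,0,15],[0,0,3,0,0,0,15],[0,0,3,0,0,0,15],[0,0,3,0,0,0,15]]'
```

```text
time: 7.3
tcp_pos: [0.4856, -0.3153, 0.1885]
tool_rot: [2.808, -0.045, 1.745]
contact_force: [0.4, 0.7, -2.9]
width: 0.292
time: 7.8
tcp_pos: [0.4866, -0.315, 0.1857]
tool_rot: [2.808, -0.045, 1.745]
contact_force: [1.5, -0.1, -2.8]
width: 0.298
```

```bash
cat >> h.py <<'E'
def favg(k=8):
    f=[]
    for i in range(k): eyes.grab_frame(("side","scene")[i%2]); f.append(sensors.observe()["contact_force"])
    f=np.array(f); n=np.array([-.315,-.099,.944]); return f.mean(0).round(2), f.std(0).round(2), "along n", (f@n).mean().round(2), "sem", ((f@n).std()/k**.5).round(2)
E
python3 -c "
from h import *
print(favg())"
python3 -m crank '[[0,0,1,0,0,0,15],[0,0,3,0,0,0,15],[0,0,3,0,0,0,15],[0,0,3,0,0,0,15],[0,0,3,0,0,0,15]]'
python3 -c "
from h import *
print(favg())"
```

```text
(array([-0.16,  0.09, -2.29]), array([0.27, 0.38, 0.4 ]), 'along n', np.float64(-2.12), 'sem', np.float64(0.14))
time: 8.7
tcp_pos: [0.4875, -0.3148, 0.1829]
tool_rot: [2.808, -0.045, 1.745]
contact_force: [1.1, -0.3, -2.0]
width: 0.3
(array([ 0.13, -0.23, -2.58]), array([0.47, 0.48, 0.31]), 'along n', np.float64(-2.45), 'sem', np.float64(0.11))
```

```bash
python3 -m crank '[[0,0,1,0,0,0,15],[0,0,3,0,0,0,15],[0,0,3,0,0,0,15],[0,0,3,0,0,0,15],[0,0,3,0,0,0,15]]'
python3 -c "
from h import *
print(favg())"
```

```text
time: 9.6
tcp_pos: [0.4885, -0.3145, 0.1802]
tool_rot: [2.808, -0.045, 1.745]
contact_force: [0.3, -0.5, -1.2]
width: 0.298
(array([-0.24, -0.49, -0.87]), array([0.35, 0.56, 0.15]), 'along n', np.float64(-0.7), 'sem', np.float64(0.07))
```

```bash
python3 -m crank '[[0,0,1,0,0,0,15],[0,0,2,0,0,0,15],[0,0,3,0,0,0,15],[0,0,4,0,0,0,15],[0,0,4,0,0,0,15],[0,0,4,0,0,0,15],[0,0,4,0,0,0,15]]'
python3 - <<'E'
from h import *
print(favg())
out=[]; s=sensors.observe(); T=R.from_euler('xyz',s["tool_rot"]); Rp,o,Rs=stand([.5435,-.2976,.3054,.3343])
print("time",s["time"],"axis pt in plate frame mm",(Rp.inv().apply(s["tcp_pos"]+T.apply([0,0,.106])-o)*1000).round(1),"angle deg",np.degrees(np.arccos(-T.apply([0,0,1])@Rp.apply([0,0,1]))))
for c in("wrist","side","scene"):
  m=eyes.camera_model(c); im=eyes.grab_frame(c); d=proj(m,Rp.apply([[-.018,0,.012]])+o)[0]
  x0,y0=int(d[0])-27,int(d[1])-40; print(c,(d-[x0,y0])*4.8)
  out.append(cv2.resize(im[y0:y0+70,x0:x0+55],None,fx=4.8,fy=4.8,interpolation=cv2.INTER_CUBIC))
cv2.imwrite("pics/c5.png",np.hstack(out))
E
```

```text
time: 10.7
tcp_pos: [0.4897, -0.3141, 0.1764]
tool_rot: [2.808, -0.045, 1.745]
contact_force: [-1.7, -1.6, 0.3]
width: 0.296
(array([-1.12, -0.53,  0.94]), array([0.46, 0.46, 0.47]), 'along n', np.float64(1.29), 'sem', np.float64(0.14))
time 11.1 axis pt in plate frame mm [-18.    0.4  12.9] angle deg 0.14863713356964714
wrist [134.2089395  192.92492932]
side [130.68105803 192.47736895]
scene [133.75801741 196.70129274]
```

View pics/c5.png

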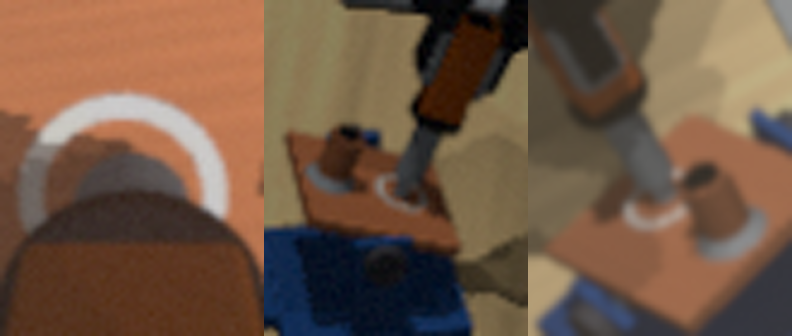

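```bash
python3 -c "
from bench import ticket
print(ticket.sign_off())"
```

```text
the job is handed in; nothing more can be done
None
```

I handed in the job at about 11 s, with the orange probe held square on the copper plate's spot. No verdict came back, so success is not confirmed. The yellow tag lay in the copper stand's tray, so copper was the piece to measure. I took the probe from its holder by the handle, tilted it to the fitted plate slope of about 19°, and pressed it in along the plate's normal in small steps.

Last checks before handing in:
- **Push:** about 3.6 N above the free-hanging reading, so the sprung tip is about 7 mm in. That is slightly past half way and inside the 2 to 10 mm limit.
- **Tip position:** inside the ring in the side and scene views. In the wrist view the ring hides the tip, but the barrel is about 1 mm off centre. The fit puts it 0.4 mm from the spot, so I allow 1 to 3 mm.
- **Squareness:** the tool axis is 0.15° from the fitted normal, but the fit itself is only good to about 1–2°.
- **Grip:** the opening stayed at handle width, about 25.5 mm, throughout.

**Disagreement:** the fixed cameras suggested the tip sat 3 to 6 mm lower than calculated. Contact came about where it was calculated, so I set the depth by force.

I did not check separately that the tags, jar and spanner stayed put; the arm went nowhere near them below travel height.

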